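# Feel the gap under the press with a taper gauge

### The arm

A 6-joint arm with a two-finger parallel gripper is mounted at the origin on the work surface. World frame = base frame: x ahead of the robot, y to its left, z up, the work surface at z = 0. Lengths are in m, angles in degrees, forces in N, time in s.
With the tool pointing down it reaches from about 0.4 to 0.825 m from the base axis. Payload 7 kg.
Tool frame: the origin (TCP) lies on the centre line of the jaws, within the pads' length; the fingertips stand r.tip_reach ahead of it and the grasp point (between the pads) is the TCP (r.tip_reach is the distance from the TCP to the fingertips, in m); z points along the fingers, y is the line along which they close (so a half turn about z gives the same grasp; the last joint's range is limited). The gripper opens to 88 mm and grips with 3 to 60 N. Pads are 19 mm wide; open, the fingers measure 130 mm over their backs; the gripper's body (78 mm by 193 mm) begins 47 mm behind the grasp point.
Start: joints at [92.195, 20.546, 0.682, 0, -70.136, -16.507], TCP at [0.167, 0.654, 0.246] pointing down, gripper open.
Joint ranges: [-176.03, 176.03], [-82.01, 121.73], [-58.28, 71.71], [-173.87, 95.51], [-174.79, -0.11], [-173.66, 173.66]. Speed limits (degrees/s): [136.94, 136.94, 172.46, 180, 180, 180].

### API

Orientations are given as [roll, pitch, yaw] about the fixed x, y, z axes, in that order (R = Rz(yaw) Ry(pitch) Rx(roll)).
In Python, from plant import sensors, cams, r gives the robot as it stands.
- The arm moves only by the tool drive_tool, never from a script. Its argument "rows" is a list of rows, each an object of numbers: "fingers": the gripper's target within -1 to 1 (fully open at 1, half-way at 0, shut at -1); "x", "y", "z": the shift along the tool's x, y, z in m; "spin": the turn about the tool's z in rad. A call has 1 to 10 rows; each row is the pose to reach, as a shift and turn from the pose commanded when the call began, along the tool's axes at that moment; what a row does not reach only later rows make up. A row lasts 1/8 s, in which the tool goes at most 62.5 mm and 10.7 degrees, less where a joint would pass 70% of its speed; a pose out of reach is approached as far as the arm can. A call with a gripper value outside its range is refused whole. The fingers move at their own pace and stop on an object; "newtons" is the grip in N (left out, the last holds). Time passes only in rows, so rows that repeat a pose let the fingers close. It gives the time, the measured TCP pose, the force, the opening and the grip force at its end, in the units of the state.
- sensors.get_state(): the state, without advancing time (a new reading comes with each control period).
- cams.capture(name): name is "side" or "top"; returns a dict with "pixels" (384x512x3 uint8, red, green, blue), "intrinsics" (3x3 intrinsics, pixels), "eye" and "orientation" of the camera in the world. Camera axes: x right, y up, looking along -z (the intrinsics and any distortion apply to the point x, -y, -z); pixel columns grow to the right and rows downward; lengths in m; the calibration is good to about 2 mm. A picture is of the moment at which its call begins. There is no depth.
- r.close_job(): hands the job in; it is judged then, once.
The state is a dict: "time_s": time; "joints": joint angles; "qd": joint speeds; "joint_torque": joint torques, N m; "tcp_pos": TCP position; "eef_rot": TCP orientation; "contact_force": force on the tool from outside, world axes, zero at the start; "moment": the same for the moment, N m; "gripper_width": finger opening in m; "gripper_force": force on a finger pad.
Only numpy, scipy, OpenCV 4.12 (cv2) and the standard library are available. Lean on these libraries where they do the work, as an engineer would, in place of code of your own. Each camera call takes 0.05 s, during which the arm holds its last target. There are 200 camera calls.

### The job

Check the gap under the locked rack press with the taper gauge: pick the gauge up by its handle, bring its blade in level, just above the press table, and slide it under the pressing plate, square to the plate's front edge and near its middle, until it drags snugly between the two plates. Feel it in gently without wedging it hard, and leave the other things on the bench alone. Finish still holding the gauge by its handle, snug at that depth, so that the reading can be taken; do not let go or draw it back.

Things in the scene. Friction and masses are not known exactly. Their poses are not given: they have to be found in the camera images.
- gauge: Taper gauge, loose, flat on the bench, 0.15 kg: black flat-sided handle 100 x 24 wide x 24 high, narrow steel wedge blade with ticks. Origin under mid-handle; x to the blade tip, z up. Blade x 50 to 180 mm, 12 wide, its underside flush with the handle's (one plane); top slopes evenly from 8.5 thick at the handle to 2 at the tip (1 in 20).
- gauge_tip (a point): The tip of the gauge's blade, on the underside, mid-width (180 mm ahead of gauge's origin).
- press: Hand rack press, fixed, grey, 470 mm high. Origin on the bench below the ram axis; x from the open front to the column: the gauge goes in along +x. Base x -75..165, y +-80, 40 high. Head from x -43 back, y +-40, underside 220 above the bench. Column from x 90 back. Clamp knob on the -y side to y -74, 250 high; lever on the +y side.
- press_table: Press table, the lower plate, plain steel, 120 x 110 x 20 mm, fixed on the press base. Origin mid-underside, 5 mm in front of the ram axis, 40 mm above the bench. Top face 60 mm above the bench, from x -65 to 55 and y +-55 in the press frame: it stands 30 mm out in front of the pressing plate.
- ram: Ram, clamped, with the square pressing plate at its foot (the upper plate, plain steel, 70 x 70 x 15 mm, centred on the ram axis). Origin mid-underside of that plate. The gap from there down to the press table's top differs from start to start, 3.8 to 6.2 mm, so the gauge begins to drag with 36 to 84 mm of blade under the plate.
- plate_edge (a point): Middle of the lower front edge of the pressing plate, where the blade goes in (35 mm in front of the ram's axis, at the height of the plate's underside). The blade slips in freely, then drags harder over the next few mm; a push of about 5 N along the blade is a snug drag, 20 N is forcing it.
- file: A flat file, not to be used: black rounded handle 105 x 28 x 26 mm and a dark blade of even thickness, 145 x 22 x 5 mm, at half the handle's height. Lies beside the gauge, roughly parallel; the two may have changed places. Origin under the middle of its handle, x towards its end.
- screwdriver: A screwdriver lying at the far side of the bench; leave it alone.
- wrench: A wrench lying at the far side of the bench; leave it alone.
- mallet: A hammer lying to the left; leave it alone.
- bush1: A steel bush, 38 mm across, 30 mm high, standing near the robot; leave it alone.
- bush2: A brass bush, 32 mm across, 24 mm high, standing near the robot; leave it alone.
- bottle: A white closed bottle, 60 mm across, 170 mm high, standing at the left; leave it alone.

How it is judged (in metres and radians):
On the way, in this order (a step that is already met when the one before it is completed fails the run):
1. the gauge is held by the fingers, clear of the bench (height (world z) of gauge above 0.03 m and contact force between the fingers and gauge above 2 N), for 0.1 s.
2. the blade has entered the gap between press table and pressing plate (x of gauge_tip in the frame of press above -0.02 m and y of gauge_tip in the frame of press between -0.03 and 0.03 m and z of gauge_tip in the frame of press between 0.057 and 0.066 m), for 0.05 s.
At the end, for the whole second after the job is handed in: Still held in the fingers, at rest: blade 25 mm or more under the pressing plate, level within 0.04 rad, square within 0.12 rad, tip within 22 mm of the plate's middle line, and snug: 0.8 to 20 N on the pressing plate, over 0.5 N on the press table (contact force between gauge and ram between 0.8 and 20 N and contact force between gauge and press_table above 0.5 N and x of gauge_tip in the frame of press above -0.01 m and y of gauge_tip in the frame of press between -0.022 and 0.022 m and z of gauge_tip in the frame of press between 0.057 and 0.064 m and angle between gauge's own z axis and vertical below 0.04 rad and angle between the x axis of gauge and the x axis of press, either way round below 0.12 rad and contact force between the fingers and gauge above 5 N and linear speed of gauge below 0.01 m/s); the arm keeps its last pose, push and grip.
It fails at once if the gauge is forced: more than 25 N between gauge and pressing plate (contact force between gauge and ram above 25 N).
It fails at once if the gauge is pressed on the press table with more than 30 N (contact force between gauge and press_table above 30 N).
It fails at once if the locked ram is shifted by more than 1.5 mm (distance of ram from where it was at the start of the episode above 0.0015 m).
It fails at once if the file is disturbed (distance of file from where it was at the start of the episode above 0.03 m).
It fails at once if another thing on the bench is disturbed (distance of any of screwdriver, wrench, mallet, bush1, bush2, bottle from where it was at the start of the episode above 0.03 m).
It also fails if it takes over 48 s, if anything falls off the work surface, if the arm or the gripper's body presses on something with over 40 N, if the wrist force passes 120 N, or if a joint passes its speed limit or range.

## Working session

There is one attempt and no reset: what is moved stays moved. The work goes in short steps, Python scripts to look and compute and a tool call to move; the robot and the scene stay as the last step left them, time stands still between calls to the robot, and variables do not carry over. Pictures are saved under pics/ and viewed, at most 10 in all, crops included, and the job is handed in when it is done.

Besides the shell and the picture viewer there is one more tool, called as name(argument=value, ...), one argument or row to a line, values as JSON. drive_tool: Moves the arm, as the interface text tells. Its arguments: {"type":"object","properties":{"rows":{"type":"array"},"newtons":{"type":"number"}},"required":["rows"]}

```bash
ls; mkdir -p pics; cat > h.py <<'E'
import numpy as np, cv2
from plant import sensors, cams, r
def snap(n,f):
    c=cams.capture(n); cv2.imwrite(f,cv2.cvtColor(np.asarray(c["pixels"]),cv2.COLOR_RGB2BGR)); return c
E
python3 - <<'E'
from h import *
for n in("side","top"):
    c=snap(n,f"pics/{n}0.png"); print(n,{k:v for k,v in c.items() if k!="pixels"})
print(sensors.get_state(), r.tip_reach)
a=np.vstack([cv2.imread("pics/top0.png")]); 
E
```

```text
pics
side {'intrinsics': array([[440.97365885,   0.        , 257.65763478],
       [  0.        , 440.97365885, 189.61940133],
       [  0.        ,   0.        ,   1.        ]]), 'eye': array([ 0.00984905, -0.33634555,  0.84331884]), 'orientation': array([ 44.46714828,   0.84648777, -46.7259657 ])}
top {'intrinsics': array([[496.71842944,   0.        , 250.4238275 ],
       [  0.        , 496.71842944, 192.11133921],
       [  0.        ,   0.        ,   1.        ]]), 'eye': array([0.46165066, 0.17959346, 1.14926   ]), 'orientation': array([  6.17846995,   0.11340339, -89.247358  ])}
{'time_s': 0.1, 'joints': array([ 9.21937375e+01,  2.05883347e+01,  6.37713782e-01, -1.74762569e-02,
       -7.01346897e+01, -1.65062853e+01]), 'qd': array([ 0.02487272, -0.0947676 ,  0.20931461, -0.01441763,  0.03522196,
        0.09984539]), 'joint_torque': array([-1.18311578e-03, -5.84163415e+01,  2.93753314e+01,  7.01555327e+00,
        1.01800580e-02, -5.05971423e-05]), 'tcp_pos': array([0.1667988 , 0.65364059, 0.24469589]), 'eef_rot': array([ 1.79913537e+02, -8.48826836e-03, -1.43184922e+01]), 'contact_force': array([ 0.34711537, -0.42381854, -0.95147704]), 'moment': array([ 0.01162347, -0.03680814,  0.01173773]), 'gripper_force': 0.0, 'gripper_width': 0.08743281626789462} 0.019
```

View pics/top0.png

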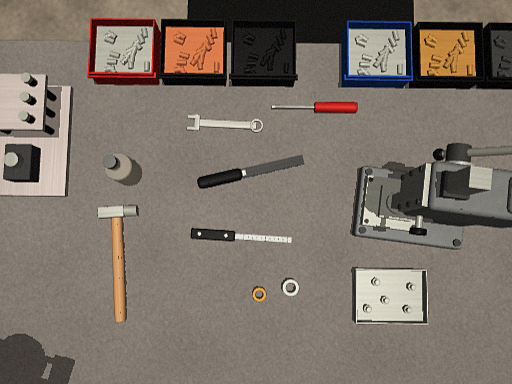

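View pics/side0.png

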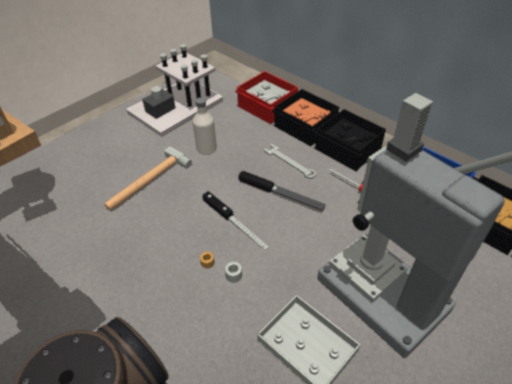

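The top view shows the gauge handle at (192..235, 235) with its tip at (291,240). The file lies above it, and the press front is at about x=358, facing left (+y). I'll zoom in for corners.

```bash
python3 - <<'E'
import cv2,numpy as np
t=cv2.imread("pics/top0.png"); s=cv2.imread("pics/side0.png")
z=lambda a,k:cv2.resize(a,None,fx=k,fy=k,interpolation=cv2.INTER_CUBIC)
A=z(t[160:255,350:470],4)            #480x380
B=z(s[225:350,315:395],3)            #240x375
G=z(t[222:252,180:300],4)            #480x120
o=np.zeros((510,730,3),np.uint8); o[:380,:480]=A;o[:375,485:725]=B;o[385:505,:480]=G
cv2.imwrite("pics/z0.png",o)
E
```

```text
(no output)
```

View pics/z0.png

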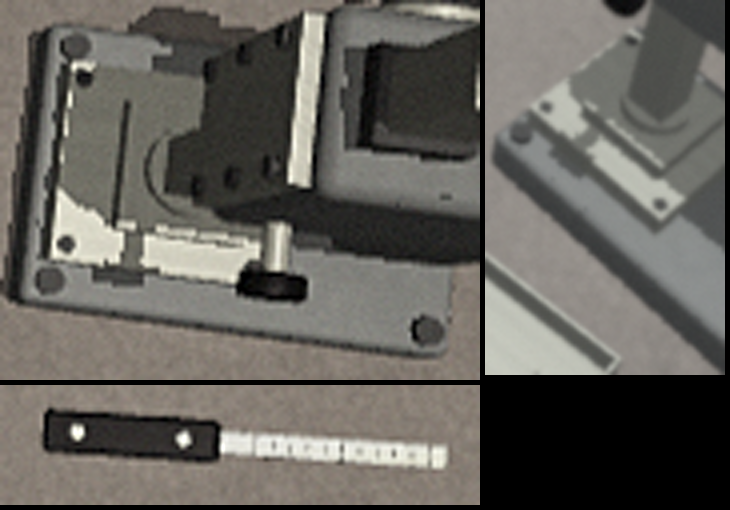

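The zoom shows the table's front edge from (75,62) to (50,258) in the crop and the plate's front edge from (127,102) to (117,222). The gauge handle spans x 44..220 and the tip is at (446,456).

```bash
cat >> h.py <<'E'
from scipy.spatial.transform import Rotation as Ro
def cast(c,uv,z):
    uv=np.atleast_2d(uv).astype(float);R=Ro.from_euler("xyz",c["orientation"],degrees=True).as_matrix();K=np.asarray(c["intrinsics"])
    d=np.c_[(uv[:,0]-K[0,2])/K[0,0],-(uv[:,1]-K[1,2])/K[1,1],-np.ones(len(uv))]@R.T
    e=np.asarray(c["eye"]);return e+d*((z-e[2])/d[:,2])[:,None]
def ang(v):return np.degrees(np.arctan2(v[1],v[0]))
def dark(px,box):
    u0,u1,v0,v1=box;m=np.zeros(px.shape[:2],np.uint8);m[v0:v1,u0:u1]=(px[v0:v1,u0:u1].max(2)<50)
    return m
E
python3 - <<'E'
from h import *
c=cams.capture("top")
P=lambda a:np.array(a)/4.+[350,160]-.4
t=cast(c,P([[75,62],[50,258]]),.06);print("table front",t[:,:2],np.linalg.norm(t[1]-t[0]),"x dir",ang(t[1]-t[0])+ -0)
p=cast(c,P([[127,102],[117,222]]),.08);print("plate front",p[:,:2],np.linalg.norm(p[1]-p[0]))
b=cast(c,P([[25,298],[440,352]]),.04);print("base side",b[:,:2],ang(b[1]-b[0]))
px=np.asarray(c["pixels"]);m=dark(px,(185,240,222,252));
rect=cv2.minAreaRect(cv2.findNonZero(m));print(rect)
box=cast(c,cv2.boxPoints(rect),.024);print("handle",box[:,:2],box.mean(0))
tip=cast(c,np.array([446,456-385])/4+[180,222],.002);print("tip",tip)
h=cast(c,rect[0],.02)[0];print("h",h,"yaw",ang((tip[0]-h)), np.linalg.norm(tip[0]-h))
E
```

```text
table front [[ 0.62076257 -0.07714051]
 [ 0.51224745 -0.06212057]] 0.1095496664799707 x dir 172.11956805162632
plate front [[ 0.59631598 -0.10031584]
 [ 0.5311516  -0.09394561]] 0.0654750030090824
base side [[ 0.49076565 -0.05241468]
 [ 0.46393069 -0.28208084]] -96.66441117445515
((212.489013671875, 234.18116760253906), (43.52619552612305, 9.981684684753418), 3.4682295322418213)
handle [[0.47787416 0.3173562 ]
 [0.50032687 0.31657672]
 [0.49567247 0.21822449]
 [0.47324637 0.21921451]] [0.48677997 0.26784298 0.024     ]
tip [[0.47687836 0.08762482 0.002     ]]
h [0.48685633 0.26813889 0.02      ] yaw -93.16382199196754 0.18168348345562896
```

drive_tool(
  rows=[
    {"x": 0.05, "y": 0.037, "z": 0, "spin": 0.17, "fingers": 1},
    {"x": 0.1, "y": 0.074, "z": 0, "spin": 0.34, "fingers": 1},
    {"x": 0.15, "y": 0.11, "z": 0, "spin": 0.51, "fingers": 1},
    {"x": 0.2, "y": 0.147, "z": 0.02, "spin": 0.68, "fingers": 1},
    {"x": 0.25, "y": 0.183, "z": 0.04, "spin": 0.85, "fingers": 1},
    {"x": 0.3, "y": 0.22, "z": 0.06, "spin": 1.02, "fingers": 1},
    {"x": 0.35, "y": 0.257, "z": 0.08, "spin": 1.19, "fingers": 1},
    {"x": 0.4055, "y": 0.2945, "z": 0.1, "spin": 1.373, "fingers": 1},
    {"x": 0.4055, "y": 0.2945, "z": 0.12, "spin": 1.373, "fingers": 1},
    {"x": 0.4055, "y": 0.2945, "z": 0.12, "spin": 1.373, "fingers": 1},
  ],
)

```text
time_s: 1.4
tcp_pos: [0.4866, 0.2662, 0.1236]
eef_rot: [179.8, -0.2, -93.1]
contact_force: [-0.4, 0.6, 0.9]
gripper_width: 0.0879
gripper_force: 0.0
```

drive_tool(
  rows=[
    {"z": 0.04, "fingers": 1},
    {"z": 0.08, "fingers": 1},
    {"z": 0.102, "fingers": 1},
    {"z": 0.102, "fingers": 1},
    {"z": 0.102, "fingers": -1},
    {"z": 0.102, "fingers": -1},
    {"z": 0.102, "fingers": -1},
    {"z": 0.102, "fingers": -1},
    {"z": 0.102, "fingers": -1},
    {"z": 0.102, "fingers": -1},
  ],
  newtons=45,
)

```text
invalid input
```

drive_tool(
  rows=[
    {"x": 0, "y": 0, "z": 0.04, "spin": 0, "fingers": 1},
    {"x": 0, "y": 0, "z": 0.08, "spin": 0, "fingers": 1},
    {"x": 0, "y": 0, "z": 0.102, "spin": 0, "fingers": 1},
    {"x": 0, "y": 0, "z": 0.102, "spin": 0, "fingers": 1},
    {"x": 0, "y": 0, "z": 0.102, "spin": 0, "fingers": -1},
    {"x": 0, "y": 0, "z": 0.102, "spin": 0, "fingers": -1},
    {"x": 0, "y": 0, "z": 0.102, "spin": 0, "fingers": -1},
    {"x": 0, "y": 0, "z": 0.102, "spin": 0, "fingers": -1},
    {"x": 0, "y": 0, "z": 0.102, "spin": 0, "fingers": -1},
    {"x": 0, "y": 0, "z": 0.102, "spin": 0, "fingers": -1},
  ],
  newtons=45,
)

```text
time_s: 2.65
tcp_pos: [0.487, 0.2683, 0.0235]
eef_rot: [180.0, -0.0, -93.0]
contact_force: [0.2, 0.1, -0.3]
gripper_width: 0.0335
gripper_force: 0.0
```

drive_tool(
  rows=[
    {"x": 0, "y": 0, "z": 0, "spin": 0, "fingers": -1},
    {"x": 0, "y": 0, "z": 0, "spin": 0, "fingers": -1},
    {"x": 0, "y": 0, "z": 0, "spin": 0, "fingers": -1},
    {"x": 0, "y": 0, "z": 0, "spin": 0, "fingers": -1},
    {"x": 0, "y": 0, "z": 0, "spin": 0, "fingers": -1},
  ],
  newtons=45,
)

```text
time_s: 3.28
tcp_pos: [0.487, 0.2684, 0.0235]
eef_rot: [180.0, -0.0, -93.0]
contact_force: [0.3, -0.9, -0.4]
gripper_width: 0.0236
gripper_force: 45.0
```

drive_tool(
  rows=[
    {"x": 0, "y": 0, "z": -0.02, "spin": 0, "fingers": -1},
    {"x": 0, "y": 0, "z": -0.05, "spin": 0, "fingers": -1},
    {"x": 0, "y": 0, "z": -0.08, "spin": 0, "fingers": -1},
    {"x": 0, "y": 0, "z": -0.08, "spin": 0, "fingers": -1},
    {"x": 0, "y": 0, "z": -0.08, "spin": 0, "fingers": -1},
    {"x": 0, "y": 0, "z": -0.08, "spin": 0, "fingers": -1},
  ],
  newtons=45,
)

```text
time_s: 4.03
tcp_pos: [0.4864, 0.2679, 0.1024]
eef_rot: [179.9, -0.1, -93.0]
contact_force: [-0.1, -0.7, -2.0]
gripper_width: 0.0234
gripper_force: 45.0
```

```bash
python3 - <<'E'
from h import *
s=sensors.get_state();print(s["tcp_pos"],s["eef_rot"],s["contact_force"],s["gripper_force"])
c=snap("side","pics/s1.png");im=cv2.imread("pics/s1.png");cv2.imwrite("pics/s1z.png",cv2.resize(im[130:300,150:350],None,fx=3.5,fy=3.5,interpolation=2))
E
```

```text
[0.48635647 0.26787576 0.10236208] [ 1.79913280e+02 -8.76492369e-02 -9.29871229e+01] [-0.14677704 -0.66637753 -1.98085176] 44.99423146247864
```

View pics/s1z.png

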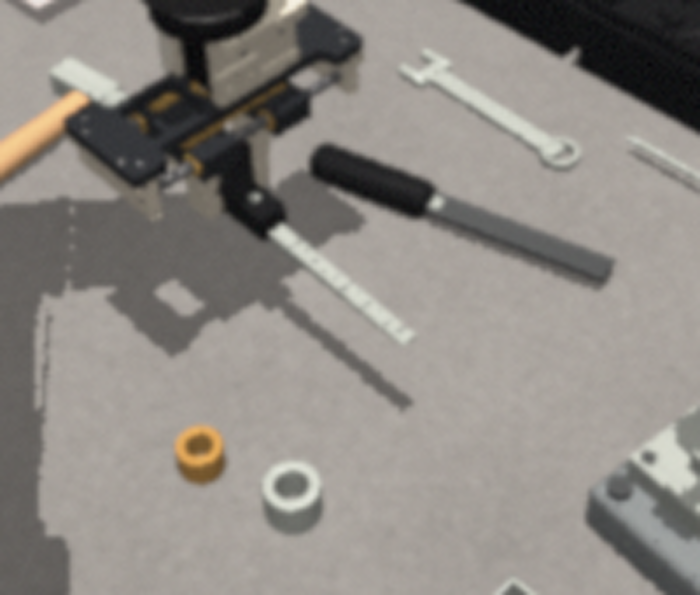

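The side view shows the gauge held at mid-handle with the blade level, and the file untouched. Next I move to just in front of the press.

drive_tool(
  rows=[
    {"x": 0.03, "y": -0.025, "z": 0, "spin": 0.02, "fingers": -1},
    {"x": 0.065, "y": -0.055, "z": 0, "spin": 0.04, "fingers": -1},
    {"x": 0.1, "y": -0.085, "z": 0, "spin": 0.06, "fingers": -1},
    {"x": 0.12, "y": -0.102, "z": 0, "spin": 0.077, "fingers": -1},
    {"x": 0.133, "y": -0.113, "z": 0, "spin": 0.077, "fingers": -1},
    {"x": 0.133, "y": -0.113, "z": 0, "spin": 0.077, "fingers": -1},
    {"x": 0.133, "y": -0.113, "z": 0, "spin": 0.077, "fingers": -1},
    {"x": 0.133, "y": -0.113, "z": 0, "spin": 0.077, "fingers": -1},
  ],
  newtons=45,
)

```text
time_s: 5.08
tcp_pos: [0.5925, 0.1305, 0.1036]
eef_rot: [180.0, 0.0, -97.3]
contact_force: [-0.5, 1.0, -1.3]
gripper_width: 0.0236
gripper_force: 45.0
```

```bash
python3 - <<'E'
from h import *
s=sensors.get_state();print(s["tcp_pos"],s["eef_rot"],s["contact_force"],s["gripper_force"])
z=lambda a,k:cv2.resize(a,None,fx=k,fy=k,interpolation=cv2.INTER_CUBIC)
snap("side","pics/s2.png");snap("top","pics/t2.png")
a=z(cv2.imread("pics/t2.png")[150:255,250:450],4);b=z(cv2.imread("pics/s2.png")[190:320,250:450],4)
cv2.imwrite("pics/z2.png",np.vstack([a[:420],b[:520]])[:,:800] if 0 else cv2.resize(np.hstack([a[:420],b[:420]]),(1600,420))[:, :800]);cv2.imwrite("pics/z2s.png",b)
E
```

```text
[0.59249101 0.13049566 0.10355408] [ 1.79993004e+02  3.08891031e-03 -9.73223069e+01] [-0.48152779  0.95106753 -1.28197327] 44.994356632232666
```

View pics/z2.png

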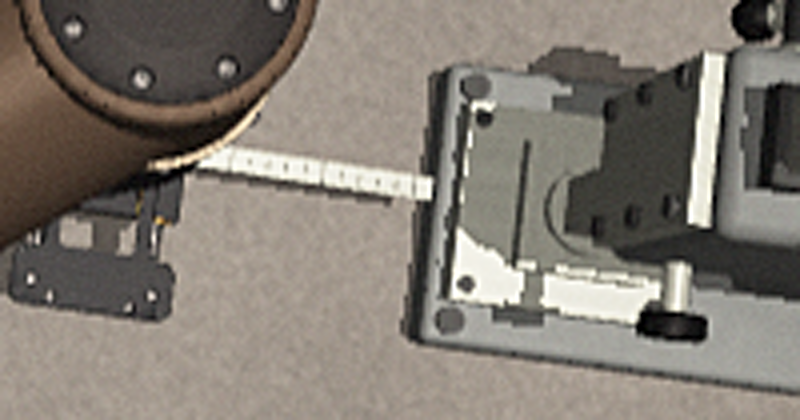

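View pics/z2s.png

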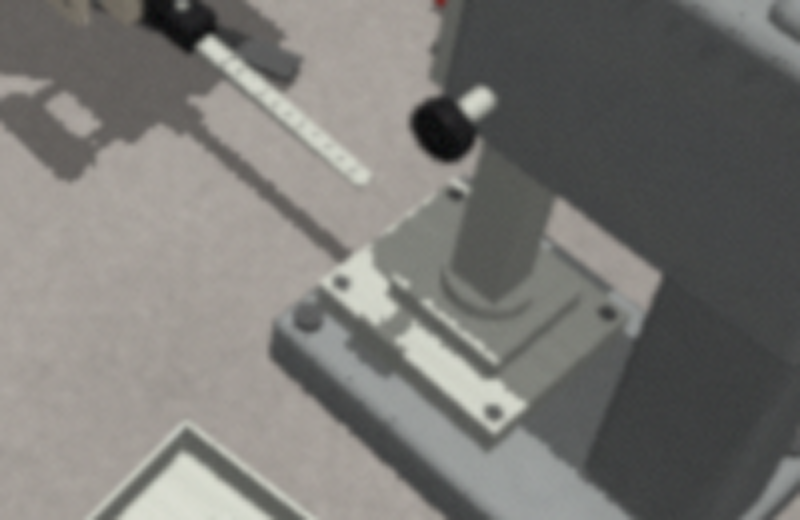

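The top crop shows the tip at (433,188), heading straight for the middle of the plate's front edge at (522,203). The side crop shows the gap open and the blade level. Next I go over the table in front of the plate.

drive_tool(
  rows=[
    {"x": 0.015, "y": 0, "z": 0, "spin": 0, "fingers": -1},
    {"x": 0.03, "y": 0, "z": 0, "spin": 0, "fingers": -1},
    {"x": 0.04, "y": 0, "z": 0, "spin": 0, "fingers": -1},
    {"x": 0.04, "y": 0, "z": 0.005, "spin": 0, "fingers": -1},
    {"x": 0.04, "y": 0, "z": 0.01, "spin": 0, "fingers": -1},
    {"x": 0.04, "y": 0, "z": 0.014, "spin": 0, "fingers": -1},
    {"x": 0.04, "y": 0, "z": 0.014, "spin": 0, "fingers": -1},
    {"x": 0.04, "y": 0, "z": 0.014, "spin": 0, "fingers": -1},
    {"x": 0.04, "y": 0, "z": 0.014, "spin": 0, "fingers": -1},
    {"x": 0.04, "y": 0, "z": 0.014, "spin": 0, "fingers": -1},
  ],
  newtons=45,
)

```text
time_s: 6.42
tcp_pos: [0.5878, 0.0901, 0.0897]
eef_rot: [-180.0, 0.0, -97.4]
contact_force: [-0.1, 0.4, -2.8]
gripper_width: 0.0234
gripper_force: 45.0
```

drive_tool(
  rows=[
    {"x": 0, "y": 0, "z": 0.001, "spin": 0, "fingers": -1},
    {"x": 0, "y": 0, "z": 0.002, "spin": 0, "fingers": -1},
    {"x": 0, "y": 0, "z": 0.003, "spin": 0, "fingers": -1},
    {"x": 0, "y": 0, "z": 0.004, "spin": 0, "fingers": -1},
    {"x": 0, "y": 0, "z": 0.004, "spin": 0, "fingers": -1},
    {"x": 0, "y": 0, "z": 0.004, "spin": 0, "fingers": -1},
    {"x": 0, "y": 0, "z": 0.004, "spin": 0, "fingers": -1},
  ],
  newtons=45,
)

```text
time_s: 7.3
tcp_pos: [0.5878, 0.0901, 0.0856]
eef_rot: [-180.0, 0.0, -97.4]
contact_force: [0.0, -0.6, -1.2]
gripper_width: 0.0238
gripper_force: 45.0
```

drive_tool(
  rows=[
    {"x": 0, "y": 0, "z": 0.0005, "spin": 0, "fingers": -1},
    {"x": 0, "y": 0, "z": 0.001, "spin": 0, "fingers": -1},
    {"x": 0, "y": 0, "z": 0.001, "spin": 0, "fingers": -1},
    {"x": 0, "y": 0, "z": 0.001, "spin": 0, "fingers": -1},
    {"x": 0, "y": 0, "z": 0.001, "spin": 0, "fingers": -1},
  ],
  newtons=45,
)

```text
time_s: 7.92
tcp_pos: [0.5878, 0.0901, 0.0846]
eef_rot: [-180.0, 0.0, -97.4]
contact_force: [0.4, 1.6, -1.7]
gripper_width: 0.0237
gripper_force: 45.0
```

drive_tool(
  rows=[
    {"x": 0, "y": 0, "z": 0.0005, "spin": 0, "fingers": -1},
    {"x": 0, "y": 0, "z": 0.0005, "spin": 0, "fingers": -1},
    {"x": 0, "y": 0, "z": 0.0005, "spin": 0, "fingers": -1},
    {"x": 0, "y": 0, "z": 0.0005, "spin": 0, "fingers": -1},
  ],
  newtons=45,
)

```text
time_s: 8.43
tcp_pos: [0.5878, 0.0901, 0.0841]
eef_rot: [-180.0, 0.0, -97.4]
contact_force: [0.9, -0.3, -1.4]
gripper_width: 0.0237
gripper_force: 45.0
```

drive_tool(
  rows=[
    {"x": 0, "y": 0, "z": 0.0005, "spin": 0, "fingers": -1},
    {"x": 0, "y": 0, "z": 0.0005, "spin": 0, "fingers": -1},
    {"x": 0, "y": 0, "z": 0.0005, "spin": 0, "fingers": -1},
    {"x": 0, "y": 0, "z": 0.0005, "spin": 0, "fingers": -1},
  ],
  newtons=45,
)

```text
time_s: 8.93
tcp_pos: [0.5878, 0.0901, 0.0836]
eef_rot: [-180.0, -0.0, -97.4]
contact_force: [0.1, 0.1, -2.6]
gripper_width: 0.0235
gripper_force: 45.0
```

drive_tool(
  rows=[
    {"x": 0, "y": 0, "z": 0.0004, "spin": 0, "fingers": -1},
    {"x": 0, "y": 0, "z": 0.0004, "spin": 0, "fingers": -1},
    {"x": 0, "y": 0, "z": 0.0004, "spin": 0, "fingers": -1},
    {"x": 0, "y": 0, "z": 0.0004, "spin": 0, "fingers": -1},
  ],
  newtons=45,
)

```text
time_s: 9.43
tcp_pos: [0.5878, 0.0901, 0.0832]
eef_rot: [-180.0, 0.0, -97.4]
contact_force: [-0.4, 0.7, -1.0]
gripper_width: 0.0238
gripper_force: 45.0
```

```bash
cat > st.py <<'E'
from h import *
F=[];M=[];Z=[]
for i in range(4):
    cams.capture("top");s=sensors.get_state();F.append(s["contact_force"]);M.append(s["moment"]);Z.append(s["tcp_pos"])
d=np.array([np.cos(np.radians(-97.4)),np.sin(np.radians(-97.4))])
p=np.mean(Z,0);f=np.mean(F,0);print("tcp",p.round(5),"F",f.round(2),"along",(f[:2]@d).round(2),"M",np.mean(M,0).round(3),s["eef_rot"].round(2))
tip=p[:2]+.18*d-np.array([.5665,-.0696]);print("tip press x,y",tip@d-.065,tip@[-d[1],d[0]],s["time_s"])
E
python3 st.py
```

```text
tcp [0.58782 0.09008 0.0832 ] F [-0.05  0.26 -0.95] along -0.25 M [ 0.161 -0.065 -0.006] [-180.      0.    -97.39]
tip press x,y -0.046096901337397696 0.0005718952234085854 9.625
```

drive_tool(
  rows=[
    {"x": 0, "y": 0, "z": 0.0004, "spin": 0, "fingers": -1},
    {"x": 0, "y": 0, "z": 0.0004, "spin": 0, "fingers": -1},
    {"x": 0, "y": 0, "z": 0.0004, "spin": 0, "fingers": -1},
  ],
  newtons=45,
)

```text
time_s: 10.0
tcp_pos: [0.5879, 0.0901, 0.0828]
eef_rot: [-180.0, 0.0, -97.4]
contact_force: [-0.1, 1.2, -0.7]
gripper_width: 0.0235
gripper_force: 45.0
```

```bash
python3 st.py
```

```text
tcp [0.58783 0.09011 0.08281] F [ 0.29  0.45 -0.28] along -0.48 M [ 0.17  -0.056  0.013] [-179.99    0.    -97.39]
tip press x,y -0.04612635747950795 0.0005836817535645076 10.2
```

Contact is felt at TCP z ≈ 0.083. I raise 0.2 mm and slide in.

drive_tool(
  rows=[
    {"x": 0.004, "y": 0, "z": -0.0002, "spin": 0, "fingers": -1},
    {"x": 0.008, "y": 0, "z": -0.0002, "spin": 0, "fingers": -1},
    {"x": 0.013, "y": 0, "z": -0.0002, "spin": 0, "fingers": -1},
    {"x": 0.018, "y": 0, "z": -0.0002, "spin": 0, "fingers": -1},
    {"x": 0.023, "y": 0, "z": -0.0002, "spin": 0, "fingers": -1},
    {"x": 0.028, "y": 0, "z": -0.0002, "spin": 0, "fingers": -1},
    {"x": 0.033, "y": 0, "z": -0.0002, "spin": 0, "fingers": -1},
    {"x": 0.038, "y": 0, "z": -0.0002, "spin": 0, "fingers": -1},
    {"x": 0.038, "y": 0, "z": -0.0002, "spin": 0, "fingers": -1},
    {"x": 0.038, "y": 0, "z": -0.0002, "spin": 0, "fingers": -1},
  ],
  newtons=45,
)

```text
time_s: 11.45
tcp_pos: [0.5827, 0.0521, 0.0829]
eef_rot: [180.0, -0.0, -97.4]
contact_force: [-0.7, -1.1, -0.3]
gripper_width: 0.0235
gripper_force: 45.0
```

```bash
python3 st.py
```

```text
tcp [0.58275 0.05231 0.08289] F [ 0.22 -0.45 -0.5 ] along 0.42 M [-0.441  0.019 -0.007] [ 1.7998e+02 -1.0000e-02 -9.7390e+01]
tip press x,y -0.007985704204873413 0.0004154212376479818 11.65
```

```bash
python3 - <<'E'
from h import *
for i in range(5):
    c=cams.capture("side");s=sensors.get_state();print(s["contact_force"].round(2),s["moment"].round(3),s["tcp_pos"].round(5))
im=cv2.cvtColor(c["pixels"],cv2.COLOR_RGB2BGR);cv2.imwrite("pics/s3.png",cv2.resize(im[190:320,280:430],None,fx=4.5,fy=4.5,interpolation=2))
E
```

```text
[ 0.04 -0.61  0.68] [-0.383  0.079  0.029] [0.58282 0.05241 0.08292]
[ 0.7  -0.87 -0.22] [-0.442  0.057  0.016] [0.58281 0.0524  0.08292]
[ 0.34 -1.32  0.33] [-0.391  0.019 -0.033] [0.58283 0.05244 0.08293]
[ 0.14 -1.64 -0.24] [-0.421  0.113  0.046] [0.5828  0.05241 0.08293]
[0.02 0.13 0.2 ] [-0.389  0.086  0.007] [0.58284 0.05243 0.08293]
```

View pics/s3.png

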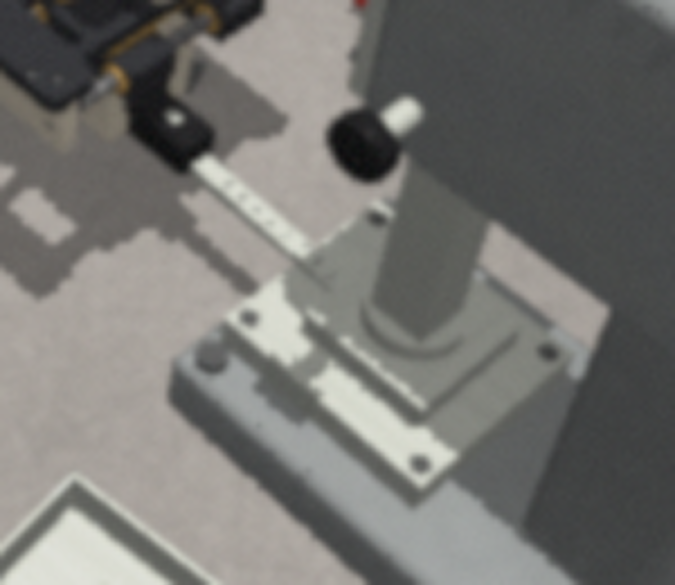

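The side view shows the blade over the table with its tip under the plate, square to the edge. I feel it in with small steps.

drive_tool(
  rows=[
    {"x": 0.002, "y": 0, "z": 0, "spin": 0, "fingers": -1},
    {"x": 0.004, "y": 0, "z": 0, "spin": 0, "fingers": -1},
    {"x": 0.006, "y": 0, "z": 0, "spin": 0, "fingers": -1},
    {"x": 0.008, "y": 0, "z": 0, "spin": 0, "fingers": -1},
    {"x": 0.008, "y": 0, "z": 0, "spin": 0, "fingers": -1},
  ],
  newtons=45,
)

```text
time_s: 12.52
tcp_pos: [0.5819, 0.0443, 0.0831]
eef_rot: [-180.0, 0.0, -97.4]
contact_force: [-0.2, 1.5, 1.3]
gripper_width: 0.0232
gripper_force: 45.0
```

drive_tool(
  rows=[
    {"x": 0.001, "y": 0, "z": 0, "spin": 0, "fingers": -1},
    {"x": 0.002, "y": 0, "z": 0, "spin": 0, "fingers": -1},
    {"x": 0.003, "y": 0, "z": 0, "spin": 0, "fingers": -1},
    {"x": 0.003, "y": 0, "z": 0, "spin": 0, "fingers": -1},
  ],
  newtons=45,
)

```text
time_s: 13.02
tcp_pos: [0.5819, 0.0419, 0.0832]
eef_rot: [-180.0, 0.0, -97.4]
contact_force: [1.3, 5.4, 0.5]
gripper_width: 0.0239
gripper_force: 45.0
```

```bash
python3 st.py
```

```text
tcp [0.5819  0.04193 0.08319] F [0.69 5.05 1.04] along -5.1 M [ 1.8   -0.225 -0.018] [-1.7995e+02  4.0000e-02 -9.7380e+01]
tip press x,y 0.002416892479997379 0.0009027459866000919 13.225
```

The drag is about 5 N along the blade with about 37 mm of blade under the plate. That is snug and it rose over the last 3 mm. I check that it is steady and hand in.

```bash
python3 st.py; python3 st.py; python3 -c "
from h import *
print(sensors.get_state()['gripper_force']); print(r.close_job())"
```

```text
tcp [0.58189 0.04193 0.08318] F [0.21 5.01 1.51] along -5.0 M [ 1.791 -0.201 -0.026] [-1.7995e+02  4.0000e-02 -9.7380e+01]
tip press x,y 0.0024191167579911133 0.0009001577279802602 13.425
tcp [0.58188 0.04192 0.08318] F [0.16 5.26 1.93] along -5.23 M [ 1.776e+00 -1.880e-01  1.000e-03] [-1.7995e+02  4.0000e-02 -9.7380e+01]
tip press x,y 0.0024297576341967553 0.0008876806365662404 13.625
44.995824694633484
the job is handed in; nothing more can be done
None
```

The job is handed in with the gauge still held by its handle, about 37 mm of blade under the plate (camera estimate) and a steady drag of about 5 N; the verdict was not shown.

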